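# Let a battery carrier past the sprung lane stop

## Robot

A 6-joint arm with a two-finger parallel gripper is mounted at the origin on the work surface. World frame = base frame: x ahead of the robot, y to its left, z up, the work surface at z = 0. Lengths are in mm, angles in rad, forces in N, time in s.
With the tool pointing down it reaches from about 275 to 750 mm from the base axis. Payload 10.2 kg.
Tool frame: the origin (TCP) lies midway between the tips of the shut fingers; the grasp point (between the pads) lies 19 mm behind it (ctrl.tcp_to_grasp is the z of the grasp point in the tool frame, in mm); z points along the fingers, y is the direction in which the jaws open and shut (so a half turn about z gives the same grasp; the last joint's range is limited). The gripper opens to 85 mm and grips with 20 to 120 N. Pads are 22 mm wide; open, the fingers measure 114 mm over their backs; the gripper's body (76 mm by 85 mm) begins 54 mm behind the grasp point. The pads swing forward as they close: fully open they stand 13 mm farther back than shut.
Start: joints at [-1.324, 0.313, 1.498, -0, 1.331, -0.223], TCP at [237.661, -468.133, 231.294] pointing down, gripper open.
Joint ranges: [-2.94, 2.94], [-0.97, 2.17], [0.19, 2.56], [-1.23, 4.37], [0.02, 3.11], [-2.88, 2.88]. Speed limits (rad/s): [2.39, 2.39, 3.01, 3.14, 3.14, 3.14].

## Interface

Orientations are given as a unit quaternion [w, x, y, z].
In Python, from rig import sensors, capture, order, ctrl gives the robot as it stands. The module is installed in compiled form; this text tells all that it offers.
- The arm moves only by the tool play_rows, never from a script. Its argument "deltas" is a list of rows, each a list of 7 numbers: the shift along the world's x, y, z in units of 40 mm (1.0 is 40 mm), then the turn, a rotation vector about the world's x, y, z in units of 6 degrees (1.0 is 6 degrees), then the opening, from -1 (shut) to 1 (fully open). A call has 1 to 8 rows; each row shifts and turns the commanded pose from where the row before left it; what a row does not reach is not made up. A row lasts 1/12 s, in which the tool goes at most 41.7 mm and 7.16 degrees, less where a joint would pass 70% of its speed; a pose out of reach is approached as far as the arm can. A call is refused whole if a number of a shift passes 1 or a number of a turn 1, either way. A call with a gripper value outside its range is refused whole. The fingers move at their own pace and stop on an object; "squeeze" is the grip in N (left out, the last holds). Time passes only in rows, so rows that do not move let the fingers close. It gives the time, the measured TCP pose, the force and the opening at its end, in the units of the state.
- sensors.sense(): the state, without advancing time (a new reading comes with each control period).
- capture(name): name is "scene" or "top"; returns a dict with "pixels" (420x560x3 uint8, red, green, blue), "z_map" (420x560 float32, mm along the optical axis (not along the pixel's ray), 0 where there is no reading), "fx", "fy", "cx", "cy" (pixels), "eye" and "rotation" of the camera in the world. Camera axes: x right, y down, z forward; pixel columns grow to the right and rows downward; lengths in mm; the calibration is good to about 2 mm. A picture is of the moment at which its call begins.
- order.finish_job(): hands the job in, once; it reports no verdict.
The state is a dict: "time_s": time; "joints": joint angles; "dq": joint speeds; "tau": joint torques, N m; "eef_pos": TCP position; "ee_rot": TCP orientation; "force": force on the tool from outside, world axes, zero at the start; "wrist_torque": the same for the moment, N m; "grip_width": opening from 0.0 (shut) to 1.0 (fully open).
Only numpy, scipy, OpenCV 4.12 (cv2) and the standard library are available. Lean on these libraries where they do the work, as an engineer would, in place of code of your own. Each camera call takes 0.05 s, during which the arm holds its last target. There are 200 camera calls.

## Task

With one hand, press the red release bar beside the wheel-rail lane down so that the yellow stop blade drops, and, keeping the bar held down, push the black carrier with its battery pack from behind along the lane over the dropped stop and on up to the rubber buffers. Then let go, so that the bar springs up and the stop stands up again behind the carrier. Only press and push: do not lift or tip the carrier, leave the pack sitting in it, and leave everything else where it is.

Things in the scene. Friction and masses are not known exactly. Their poses are not given: they have to be found in the camera images.
- lane: Fixed lane of two aluminium rails with small blue free-running wheels (wheel tops 75 mm above the bench). Origin: bench level, on its centre line, beneath the stop blade. y axis: direction of travel, towards the buffers; x: across, away from the release bar; z up. Rails run from y -270 to +136 mm, with 83 mm high guide lips at x +-60 mm that guide the carrier (2 mm play).
- release_bar (a joint): Travel of the sprung release bar with the stop blade fixed to it, m: 0 = up (blade 12 mm above the wheel tops, blocking the lane), 0.018 = fully down on a hard stop (blade 6 mm below them). Clear of the carrier from 0.013 on. Takes about 2 N to start, 4 to 5 N fully down; let go, it springs up, unless a carrier lies over the blade.
- bar_top (a point): Middle of the top of the release bar: flat, red, 28 mm wide, 235 mm long, parallel to the lane outside its -x rail, at lane x -77 mm, from lane y -185 to +50 mm. Its top is 106 mm above the bench when up, 88 mm fully pressed. Fingers can press it anywhere and slide along it. Its inner edge is 8 mm beside the carrier's flank.
- stop_tip (a point): Middle of the top edge of the yellow stop blade between the rails, 24 mm wide across the lane (lane x = +3 to +27 mm) and 6 mm thick along it (lane y = -3 to +3 mm); moves down with the release bar.
- buffers (a point): Midpoint between the faces of the two black rubber buffers on the grey end plate (112 mm high) at the lane's +y end: lane y +121 mm, 95 mm above the bench. With the carrier against them its origin is at lane y +73 mm and its rear wall at +25 mm.
- carrier: Black open tray running on the wheels between the lips: 110 mm across the lane (x), 96 mm along it (y), 37 mm high, walls 8 mm, 0.24 kg. Origin: centre of its underside, axes as the lane's. At first it waits 5 to 40 mm short of the stop. Its rear (-y) wall, to be pushed, spans 75 to 112 mm above the bench. Rolls easily (under 1 N); 2 to 4 N if the stop rubs beneath it.
- pack: Yellow-wrapped battery pack standing loose in the carrier, 84 x 72 x 44 mm, about 0.56 kg. Origin: centre of its underside, 8 mm above the carrier's underside; its top is 127 mm above the bench.
- spare_carrier: Empty black carrier like the other, standing on the bench on the far side of the lane, 110 x 96 x 37 mm. Bystander. Origin: centre of its underside.
- spare_pack: Second yellow battery pack, 84 x 72 x 44 mm, on the bench on the far side of the lane. Bystander. Origin: centre of its underside.
- cell_a: Green round cell standing on the bench, 21 mm diameter, 70 mm high, on the near side of the lane. Bystander. Origin: centre of its underside.
- cell_b: Another such green cell, 21 mm diameter, 70 mm high. Bystander. Origin: centre of its underside.
- screwdriver: Screwdriver with orange handle, 180 mm long, lying on the near side of the lane. Bystander. Origin: under its middle.
- tape_roll: Roll of amber film tape lying flat, 80 mm outside diameter, 19 mm high. Bystander. Origin: centre of its underside.
- wipe_bottle: White bottle with blue cap, 60 mm diameter, 150 mm high, standing to the right of the lane. Bystander. Origin: centre of its underside.
Things that resemble listed ones, but are neither listed nor needed, are in the scene too. What is shaped like the carrier but brown or green is not meant.

How it is judged (in metres and radians):
On the way, in this order (a step that is already met when the one before it is completed fails the run):
1. the fingers hold the release bar down while the carrier is still short of the stop (value of joint release_bar above 0.012 m and contact force between the fingers and release_bar above 0.3 N and y of carrier in the frame of lane below -0.045 m), for 0.1 s.
2. with the fingers still holding the bar down, the carrier's front has moved over the stop (value of joint release_bar above 0.009 m and contact force between the fingers and release_bar above 0.3 N and y of carrier in the frame of lane above -0.04 m), for 0.04 s.
At the end, for the whole second after the job is handed in: The carrier stands flat on the wheels between the lips, at rest, within 10 mm of the rubber buffers, with the pack sitting in it; the release bar is up again within 3 mm, so the stop stands behind the carrier (y of carrier in the frame of lane between 0.063 and 0.078 m and x of carrier in the frame of lane between -0.008 and 0.008 m and z of carrier in the frame of lane between 0.07 and 0.08 m and angle between carrier's own z axis and vertical below 0.08 rad and z of pack in the frame of carrier between 0.003 and 0.014 m and angle between pack's own z axis and vertical below 0.1 rad and value of joint release_bar below 0.003 m and linear speed of carrier below 0.01 m/s); the robot touches nothing.
It fails at once if the carrier is lifted off the wheels or tipped (z of carrier in the frame of lane above 0.087 m or angle between carrier's own z axis and vertical above 0.17 rad).
It fails at once if the pack is lifted or tipped out of the carrier (z of pack in the frame of carrier above 0.02 m or angle between pack's own z axis and vertical above 0.25 rad).
It fails at once if another thing on the bench is shifted by more than 20 mm or knocked over (distance of any of spare_carrier, spare_pack, cell_a, cell_b, screwdriver, tape_roll, wipe_bottle from where it was at the start of the episode above 0.02 m or angle between any of spare_carrier, spare_pack, cell_a, cell_b, wipe_bottle's own z axis and vertical above 0.4 rad).
It also fails if it takes over 38 s, if anything falls off the work surface, if the arm or the gripper's body presses on something with over 40 N, if the wrist force passes 120 N, or if a joint passes its speed limit or range.

## Working session

There is one attempt and no reset: what is moved stays moved. The work goes in short steps, Python scripts to look and compute and a tool call to move; the robot and the scene stay as the last step left them, time stands still between calls to the robot, and variables do not carry over. Pictures are saved under pics/ and viewed, about 8 in all and at most 12, crops included, and the job is handed in when it is done.

Besides the shell and the picture viewer there is one more tool, called after "Call:" in YAML: its name, and indented under it one key for each argument. play_rows: Moves the arm, as the interface text tells. Its arguments: {"type":"object","properties":{"deltas":{"type":"array","items":{"type":"array","items":{"type":"number"}}},"squeeze":{"type":"number"}},"required":["deltas"]}

```bash
mkdir -p pics; cat > h.py <<'E'
import numpy as np, cv2
from rig import sensors, capture, order, ctrl
def shot(n,f):
    c=capture(n); cv2.imwrite(f'pics/{f}.png',c['pixels'][:,:,::-1]); np.savez(f'pics/{f}.npz',**c); return c
def pts(c):
    z=c['z_map']; v,u=np.mgrid[:z.shape[0],:z.shape[1]]
    p=np.stack([(u-c['cx'])/c['fx']*z,(v-c['cy'])/c['fy']*z,z],-1)
    return p@np.array(c['rotation']).T+np.array(c['eye'])
E
python3 - <<'E'
from h import *
for n in ('scene','top'):
    c=shot(n,n+'0'); print(n,c['eye'],c['rotation'],c['fx'])
    p=pts(c); print(np.percentile(p[c['z_map']>0][:,2],[1,20,50,90]))
print(sensors.sense())
E
```

```text
scene [1042.05951749  486.45648782 1032.23405408] [-0.10036577  0.29194588  0.8989479  -0.31078448] 485.57755798612703Traceback (most recent call last):
  File "<stdin>", line 4, in <module>
  File "h.py", line 8, in pts
    return p@np.array(c['rotation']).T+np.array(c['eye'])
           ~^~~~~~~~~~~~~~~~~~~~~~~~~~
ValueError: matmul: Input operand 1 has a mismatch in its core dimension 0, with gufunc signature (n?,k),(k,m?)->(n?,m?) (size 4 is different from 3)
```

```bash
python3 -c "
import cv2
" ; ls pics
```

```text
scene0.npz
scene0.png
```

View pics/scene0.png

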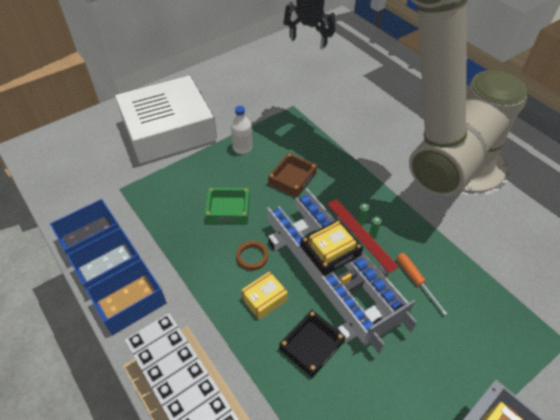

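The scene view shows the lane running from about (290,205) to its end plate near (395,325). The red bar, (330,205) to (393,268), is on the robot's side. The carrier with its pack is at (333,245). The camera rotation comes as a quaternion, so I'll fix the helper.

```bash
sed -i "s/^import numpy.*/&\nfrom scipy.spatial.transform import Rotation as Ro/; s/np.array(c\['rotation'\]).T/Ro.from_quat(c['rotation'],scalar_first=True).as_matrix().T/" h.py
python3 - <<'E'
from h import *
for n in ('scene','top'):
    c=shot(n,n+'1'); print(n,c['eye'],c['rotation'],c['fx'])
    p=pts(c); print(np.percentile(p[c['z_map']>0][:,2],[1,20,50,90]))
    px=c['pixels'].astype(int); r=(px[...,0]>110)&(px[...,1]<50)&(px[...,2]<60)&(c['z_map']>0)&(p[...,2]>90)&(p[...,2]<120)
    q=p[r]; print('red',len(q),np.median(q[:,2]) if len(q) else 0)
    if len(q):
        rect=cv2.minAreaRect(q[:,:2].astype(np.float32)); print(rect,cv2.boxPoints(rect))
        a=q[:,:2]; m=np.median(a,0); _,_,V=np.linalg.svd(a-a.mean(0)); print(a.mean(0),V[0])
    y=(px[...,0]>150)&(px[...,1]>110)&(px[...,2]<110)&(abs(p[...,2]-127)<5)
    q=p[y]; print('pack',len(q))
    if len(q): print(np.median(q[:,2]),cv2.minAreaRect(q[:,:2].astype(np.float32)))
print(sensors.sense())
i=cv2.imread('pics/top1.png'); cv2.imwrite('pics/top1.png',i)
E
```

```text
scene [1042.05951749  486.45648782 1032.23405408] [-0.10036577  0.29194588  0.8989479  -0.31078448] 485.57755798612703
[-756.44658136  -11.12776941    0.84224508  116.54689313]
red 545 106.14852251582454
((486.0426330566406, 57.95204162597656), (231.12548828125, 26.73976707458496), 85.43397521972656) [[463.51547 -56.17959]
 [490.17038 -58.30828]
 [508.5698  172.08368]
 [481.9149  174.21237]]
[485.35931129  55.54235335] [0.07713948 0.99702031]
pack 675
126.75552247397763 ((561.4310913085938, 43.02992630004883), (72.0161361694336, 84.78942108154297), 86.02239990234375)
top [ 384.97226655 -115.86916053 1021.1052215 ] [-0.09006541  0.73522242 -0.66624867  0.08630713] 398.28414612669565
[-751.90741287   -1.23436705    1.6458654   103.99866257]
red 0 0
pack 870
127.24860018016 ((565.6915893554688, 261.30224609375), (99.2293930053711, 518.5640258789062), 0.20722152292728424)
{'time_s': 0.15, 'joints': array([-1.32437704e+00,  3.13336449e-01,  1.49824088e+00, -1.46949504e-05,
        1.33100536e+00, -2.23384453e-01]), 'dq': array([-1.11649846e-03, -3.13560790e-03, -1.12200776e-03,  1.59147372e-03,
        8.53513872e-05,  1.11550222e-03]), 'tau': array([ 7.40933992e-04, -4.12369788e+01, -2.59796977e+01, -1.87497062e-04,
        3.26003777e-03, -2.86277532e-05]), 'eef_pos': array([ 237.6194637 , -467.93640178,  230.86704042]), 'ee_rot': array([-4.94901295e-04,  9.72536660e-01,  2.32749222e-01, -1.28370912e-05]), 'force': array([0.41207324, 0.48540915, 0.25604704]), 'wrist_torque': array([0.0024596 , 0.00373561, 0.00332153]), 'grip_width': 0.9989765160508481}
```

View pics/top1.png

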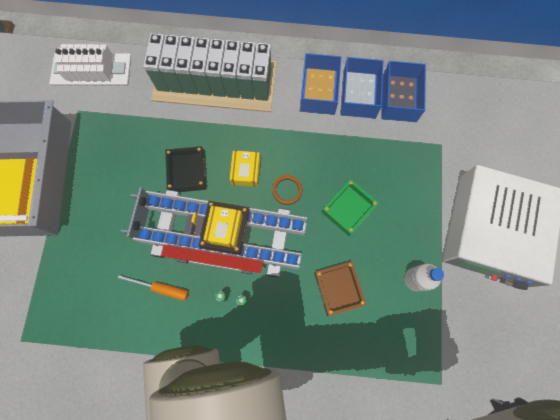

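The top view shows world y pointing left and x pointing up. The bar runs from (163,252) to (262,266), the pack is at (226,228), and the stop is at about (194,222). Bar height measures 106 mm and pack top 127 mm, both as specified.

From these, the lane yaw is about -4.5° and its origin about (568,118). The carrier is at lane y of about -76.

Plan: with the jaws across the lane, one fingertip presses the bar and the other goes behind the rear wall. I'll move above lane (-36,-158) first.

Call:
play_rows:
  deltas:
    - [0.5,0.77,0,0,0,0.7,0.6]
    - [0.5,0.77,0,0,0,0.7,0.6]
    - [0.5,0.77,0,0,0,0.7,0.6]
    - [0.5,0.77,0,0,0,0.7,0.6]
    - [0.5,0.77,0,0,0,0.7,0.6]
    - [0.5,0.77,0,0,0,0.7,0.6]
    - [0.5,0.77,0,0,0,0.7,0.6]

```text
time_s: 0.73
eef_pos: [378.2, -250.8, 231.2]
ee_rot: [-0.0, 0.881, 0.473, -0.0]
force: [0.8, -1.0, -0.3]
grip_width: 0.798
```

Call:
play_rows:
  deltas:
    - [0.5,0.77,0,0,0,0.7,0.6]
    - [0.5,0.77,0,0,0,0.7,0.6]
    - [0.5,0.77,0,0,0,0.7,0.6]
    - [0.5,0.77,0,0,0,0.7,0.6]
    - [0.5,0.77,0,0,0,0.7,0.6]
    - [0.5,0.77,0,0,0,0.7,0.6]
    - [0.5,0.77,0,0,0,0.7,0.6]
    - [0,0,0,0,0,0,0.6]

```text
time_s: 1.4
eef_pos: [519.5, -32.3, 230.9]
ee_rot: [-0.0, 0.73, 0.683, 0.001]
force: [0.1, -0.4, 0.4]
grip_width: 0.801
```

```bash
cat >> h.py <<'E'
O=np.array([567.8,118.3]); th=np.radians(-4.5); EX=np.array([np.cos(th),np.sin(th)]); EY=np.array([-np.sin(th),np.cos(th)])
def lane(p): d=np.asarray(p)[...,:2]-O; return np.stack([d@EX,d@EY],-1)
def st():
    s=sensors.sense(); R=Ro.from_quat(s['ee_rot'],scalar_first=True).as_matrix()
    print('t',s['time_s'],'pos',s['eef_pos'].round(1),'lane',lane(s['eef_pos']).round(1),'jaw yaw',np.degrees(np.arctan2(R[1,1],R[0,1])).round(2),'toolz',R[:,2].round(3),'F',s['force'].round(2),'w',s['grip_width'])
def pack(c):
    p=pts(c); px=c['pixels'].astype(int); y=(px[...,0]>150)&(px[...,1]>110)&(px[...,2]<110)&(abs(p[...,2]-127)<4)&(p[...,1]<300)
    r=cv2.minAreaRect(p[y][:,:2].astype(np.float32)); print('pack',r,'lane',lane(r[0]).round(1))
def bar(c):
    p=pts(c); px=c['pixels'].astype(int); L=lane(p); r=(px[...,0]>90)&(px[...,1]<50)&(px[...,2]<60)&(abs(L[...,0]+77)<12)&(L[...,1]>-185)&(L[...,1]<50)&(p[...,2]>70)&(p[...,2]<120)
    print('bar n',r.sum(),'z',np.median(p[r][:,2]).round(1))
E
python3 - <<'E'
from h import *
st(); c=shot('scene','s2'); pack(c); bar(c)
# lane check: lip/rail edges: points with z 70..90 in lane frame, and stop blade (yellow z~87)
c=dict(np.load('pics/scene1.npz')); p=pts(c); L=lane(p); z=p[...,2]; px=c['pixels'].astype(int)
m=(z>78)&(z<88)&(abs(L[...,0])<75)&(abs(L[...,1])<280); print('lips x',np.percentile(L[m][:,0],[3,97]),'y',L[m][:,1].min(),L[m][:,1].max())
m=(px[...,0]>120)&(px[...,2]<70)&(px[...,1]>80)&(z>80)&(z<92)&(abs(L[...,0])<45)&(abs(L[...,1])<20); print('stop',m.sum(),L[m].mean(0) if m.any() else '')
i=cv2.imread('pics/s2.png')[150:350,220:480]; cv2.imwrite('pics/s2c.png',cv2.resize(i,None,fx=3,fy=3,interpolation=3))
E
```

```text
t 1.4 pos [519.5 -32.3 230.9] lane [ -36.4 -154. ] jaw yaw -3.79 toolz [ 0.     0.001 -1.   ] F [ 0.09 -0.4   0.44] w 0.8005361682909921
pack ((560.9100952148438, 48.35538101196289), (62.36529541015625, 84.34766387939453), 83.76469421386719) lane [ -1.4 -70.3]
bar n 255 z 105.9
lips x [-63.43465231  59.76276481] y -267.04187674786533 169.61922480599532
stop 11 [12.6168226   5.70593254]
```

View pics/s2c.png

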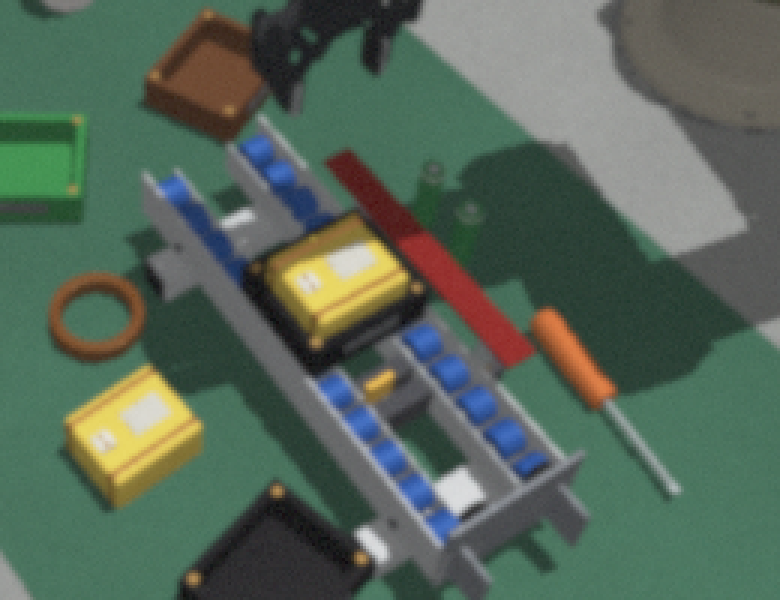

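The crop shows the carrier short of the yellow stop at (380,387), with the open hand over the lane's rear end. The near finger is in line with the bar. Next I'll correct the yaw and descend to just above the bar.

Call:
play_rows:
  deltas:
    - [0,0,-0.5,0,0,-0.12,0.6]
    - [0,0,-0.5,0,0,0,0.6]
    - [0,0,-0.5,0,0,0,0.6]
    - [0,0,-0.5,0,0,0,0.6]
    - [0,0,-0.5,0,0,0,0.6]
    - [0,0,-0.4,0,0,0,0.6]
    - [0,0,0,0,0,0,0.6]

```text
time_s: 2.03
eef_pos: [515.7, -37.3, 112.4]
ee_rot: [-0.002, 0.738, 0.675, -0.002]
force: [0.2, 0.1, -2.1]
grip_width: 0.802
```

```bash
python3 - <<'E'
from h import *
st(); c=shot('scene','s3'); pack(c); bar(c)
i=cv2.imread('pics/s3.png')[160:300,270:420]; cv2.imwrite('pics/s3c.png',cv2.resize(i,None,fx=4,fy=4,interpolation=3))
E
```

```text
t 2.0333 pos [515.7 -37.3 112.4] lane [ -39.7 -159.3] jaw yaw -5.1 toolz [-0.006  0.002 -1.   ] F [ 0.25  0.06 -2.09] w 0.8021109299276779
pack ((561.3641967773438, 48.953468322753906), (61.69681930541992, 83.79011535644531), 84.36940002441406) lane [ -1.  -69.6]
bar n 342 z 106.1
```

View pics/s3c.png

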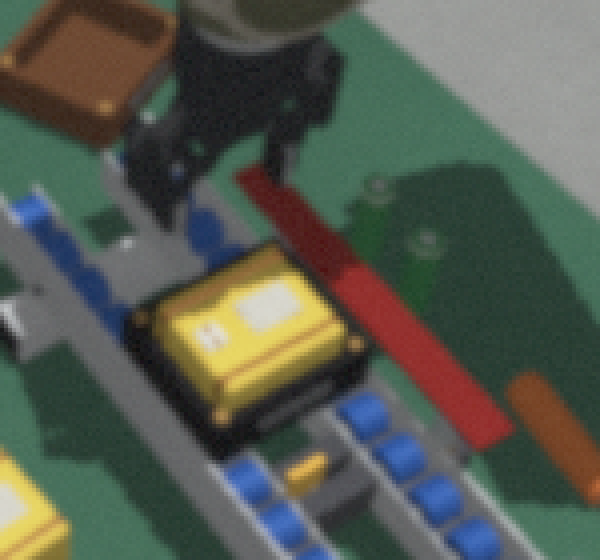

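The near fingertip is above the bar at crop (285,180). The far finger is behind the carrier, inside the lane, at (170,215). The hand drifted about 4 mm in -x, so I'll correct that and then press down in small steps.

Call:
play_rows:
  deltas:
    - [0.1,0.05,0,0,0,0,0.6]
    - [0,0,-0.1,0,0,0,0.6]
    - [0,0,-0.1,0,0,0,0.6]
    - [0,0,-0.1,0,0,0,0.6]
    - [0,0,0,0,0,0,0.6]
    - [0,0,0,0,0,0,0.6]

```text
time_s: 2.58
eef_pos: [521.6, -34.9, 103.2]
ee_rot: [-0.0, 0.737, 0.676, -0.0]
force: [0.2, -0.4, -0.2]
grip_width: 0.802
```

```bash
python3 - <<'E'
from h import *
st(); c=shot('scene','s4'); pack(c); bar(c)
E
```

```text
t 2.5833 pos [521.6 -34.9 103.2] lane [ -34.1 -156.4] jaw yaw -5.0 toolz [-0.  0. -1.] F [ 0.15 -0.43 -0.18] w 0.8019192276067827
pack ((561.2702026367188, 50.3554801940918), (57.674827575683594, 83.687255859375), 87.76134490966797) lane [ -1.2 -68.2]
bar n 339 z 106.0
```

Call:
play_rows:
  deltas:
    - [-0.03,0,-0.1,0,0,0,0.6]
    - [0,0,-0.1,0,0,0,0.6]
    - [0,0,-0.1,0,0,0,0.6]
    - [0,0,0,0,0,0,0.6]
    - [0,0,0,0,0,0,0.6]

```text
time_s: 3.05
eef_pos: [520.5, -35.0, 91.2]
ee_rot: [-0.0, 0.737, 0.676, -0.0]
force: [-0.2, 0.5, 3.1]
grip_width: 0.806
```

```bash
python3 - <<'E'
from h import *
st(); c=shot('scene','s5'); pack(c); bar(c)
E
```

```text
t 3.05 pos [520.5 -35.   91.2] lane [ -35.2 -156.5] jaw yaw -5.01 toolz [-0.  0. -1.] F [-0.2   0.49  3.09] w 0.8061441240335471
pack ((560.8024291992188, 51.199153900146484), (56.71006774902344, 84.61372375488281), 85.08714294433594) lane [ -1.7 -67.4]
bar n 324 z 98.5
```

The bar is 7.5 mm down at 3.1 N, which puts the tips about 7 mm above the TCP. I'll press on to the bottom.

Call:
play_rows:
  deltas:
    - [0,0,-0.1,0,0,0,0.6]
    - [0,0,-0.1,0,0,0,0.6]
    - [0,0,-0.06,0,0,0,0.6]
    - [0,0,0,0,0,0,0.6]
    - [0,0,0,0,0,0,0.6]
    - [0,0,0,0,0,0,0.6]

```text
time_s: 3.6
eef_pos: [520.5, -35.0, 80.8]
ee_rot: [0.0, 0.737, 0.676, 0.0]
force: [-0.5, -0.3, 4.4]
grip_width: 0.803
```

```bash
python3 - <<'E'
from h import *
st(); c=shot('scene','s6'); pack(c); bar(c)
i=cv2.imread('pics/s6.png')[160:300,270:420]; cv2.imwrite('pics/s6c.png',cv2.resize(i,None,fx=4,fy=4,interpolation=3))
E
```

```text
t 3.6 pos [520.5 -35.   80.8] lane [ -35.1 -156.5] jaw yaw -5.0 toolz [ 0. -0. -1.] F [-0.54 -0.29  4.41] w 0.8026681413666837
pack ((561.4911499023438, 51.56739807128906), (55.94594192504883, 84.24394226074219), 84.08576202392578) lane [ -1.1 -67. ]
bar n 308 z 88.2
```

View pics/s6c.png

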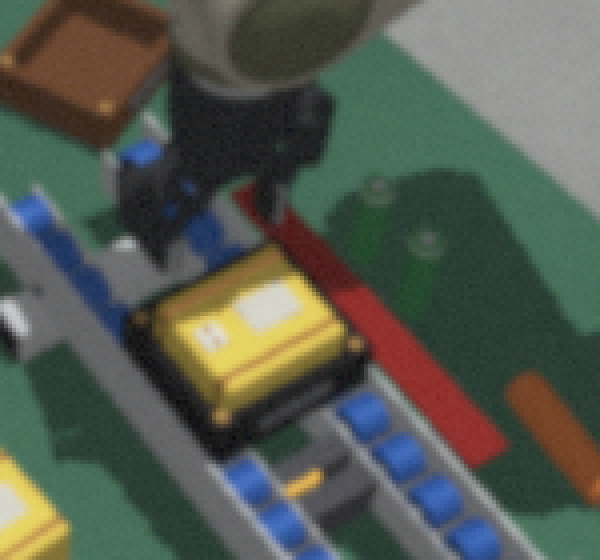

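The bar is fully down: its top measures 88.2 mm and the yellow blade sits low. I'll push along the lane, whose direction is (0.078, 0.997).

Call:
play_rows:
  deltas:
    - [0.01,0.1,0,0,0,0,0.6]
    - [0.016,0.2,0,0,0,0,0.6]
    - [0.016,0.2,0,0,0,0,0.6]
    - [0.016,0.2,0,0,0,0,0.6]
    - [0.016,0.2,0,0,0,0,0.6]
    - [0.016,0.2,0,0,0,0,0.6]
    - [0.016,0.2,0,0,0,0,0.6]
    - [0.01,0.1,0,0,0,0,0.6]

```text
time_s: 4.32
eef_pos: [525.1, 22.3, 80.9]
ee_rot: [-0.0, 0.737, 0.676, 0.0]
force: [-0.4, -2.3, 4.3]
grip_width: 0.798
```

```bash
python3 - <<'E'
from h import *
st(); c=shot('scene','s7'); pack(c); bar(c)
i=cv2.imread('pics/s7.png')[180:320,270:420]; cv2.imwrite('pics/s7c.png',cv2.resize(i,None,fx=4,fy=4,interpolation=3))
E
```

```text
t 4.3167 pos [525.1  22.3  80.9] lane [-35.1 -99. ] jaw yaw -4.95 toolz [-0.  0. -1.] F [-0.37 -2.31  4.32] w 0.7981198452539783
pack ((563.257568359375, 86.40937805175781), (64.62478637695312, 83.1458969116211), 86.25102996826172) lane [ -2.  -32.1]
bar n 217 z 88.1
```

View pics/s7c.png

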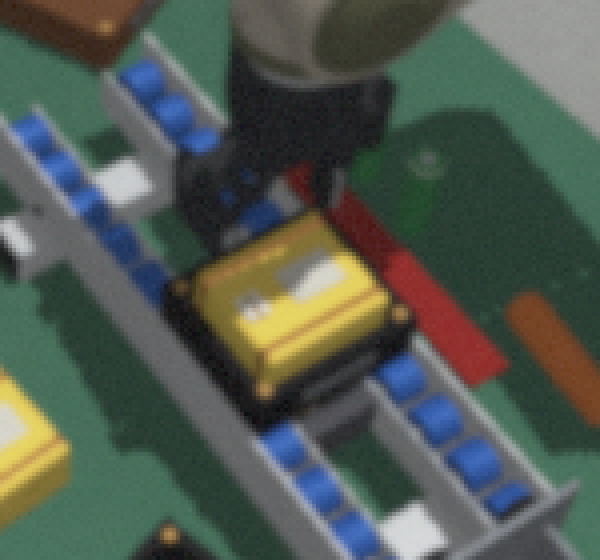

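The carrier's front is now over the stop with the bar still down (88.1 mm), and the push force is about 2 N. I'll keep pushing.

Call:
play_rows:
  deltas:
    - [0.01,0.1,0,0,0,0,0.6]
    - [0.016,0.2,0,0,0,0,0.6]
    - [0.016,0.2,0,0,0,0,0.6]
    - [0.016,0.2,0,0,0,0,0.6]
    - [0.016,0.2,0,0,0,0,0.6]
    - [0.016,0.2,0,0,0,0,0.6]
    - [0.016,0.2,0,0,0,0,0.6]
    - [0.016,0.2,0,0,0,0,0.6]

```text
time_s: 5.03
eef_pos: [530.0, 81.9, 80.9]
ee_rot: [-0.0, 0.737, 0.676, -0.0]
force: [0.6, -2.9, 3.5]
grip_width: 0.799
```

Call:
play_rows:
  deltas:
    - [0.016,0.2,0,0,0,0,0.6]
    - [0.016,0.2,0,0,0,0,0.6]
    - [0.016,0.2,0,0,0,0,0.6]
    - [0.012,0.15,0,0,0,0,0.6]
    - [0.008,0.1,0,0,0,0,0.6]
    - [0,0,0,0,0,0,0.6]
    - [0,0,0,0,0,0,0.6]

```text
time_s: 5.62
eef_pos: [532.7, 115.8, 80.9]
ee_rot: [-0.0, 0.737, 0.675, 0.001]
force: [-0.1, 2.4, 3.5]
grip_width: 0.802
```

```bash
python3 - <<'E'
from h import *
st(); c=shot('scene','s8'); pack(c); bar(c)
i=cv2.imread('pics/s8.png')[200:340,290:440]; cv2.imwrite('pics/s8c.png',cv2.resize(i,None,fx=4,fy=4,interpolation=3))
E
```

```text
t 5.6167 pos [532.7 115.8  80.9] lane [-34.8  -5.2] jaw yaw -5.02 toolz [ 0.     0.001 -1.   ] F [-0.09  2.36  3.47] w 0.8020548276463176
pack ((570.6597290039062, 190.47637939453125), (83.36065673828125, 46.04673385620117), 1.220341444015503) lane [-2.8 72.2]
bar n 221 z 88.1
```

View pics/s8c.png

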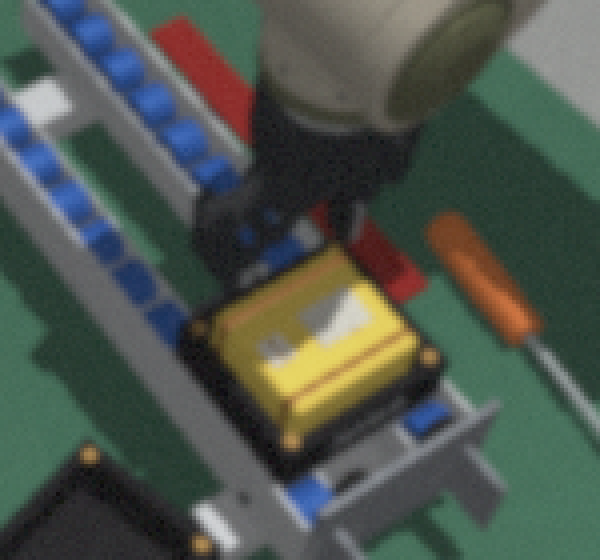

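The carrier is past the stop but there is still a visible gap to the end plate. I'll continue slowly and watch the force.

Call:
play_rows:
  deltas:
    - [0.008,0.1,0,0,0,0,0.6]
    - [0.008,0.1,0,0,0,0,0.6]
    - [0.008,0.1,0,0,0,0,0.6]
    - [0.004,0.05,0,0,0,0,0.6]
    - [0.004,0.05,0,0,0,0,0.6]
    - [0,0,0,0,0,0,0.6]

```text
time_s: 6.17
eef_pos: [534.0, 131.5, 80.9]
ee_rot: [-0.0, 0.737, 0.676, 0.0]
force: [0.4, -0.7, 4.7]
grip_width: 0.802
```

```bash
cat >> h.py <<'E'
def carr(c):
    p=pts(c); L=lane(p); z=p[...,2]; px=c['pixels'].astype(int)
    m=(abs(z-112)<3)&(abs(L[...,0])<58)&(L[...,1]>-20)&(L[...,1]<118)&(px.max(-1)<90)
    q=L[m]; print('carrier rim n',len(q),'y',np.percentile(q[:,1],[1,50,99]).round(1),'x',np.percentile(q[:,0],[1,99]).round(1))
E
python3 - <<'E'
from h import *
st(); c=shot('scene','s9'); pack(c); bar(c); carr(c); carr(dict(np.load('pics/s8.npz')))
E
```

```text
t 6.1667 pos [534.  131.5  80.9] lane [-34.7  10.5] jaw yaw -4.99 toolz [ 0.  0. -1.] F [ 0.4  -0.69  4.73] w 0.8023508767144217
pack ((570.8436279296875, 198.11822509765625), (61.0488395690918, 81.90144348144531), 78.83152770996094) lane [-3.2 79.8]
bar n 228 z 88.3
carrier rim n 450 y [ 19.9  65.5 117.7] x [-57.3  53.3]
carrier rim n 486 y [  3.7  62.9 105. ] x [-57.1  52.9]
```

Call:
play_rows:
  deltas:
    - [0.002,0.03,0,0,0,0,0.6]
    - [0.002,0.03,0,0,0,0,0.6]
    - [0,0,0,0,0,0,0.6]
    - [0,0,0,0,0,0,0.6]

```text
time_s: 6.55
eef_pos: [534.2, 133.5, 80.9]
ee_rot: [-0.0, 0.737, 0.676, 0.0]
force: [0.2, -2.6, 4.3]
grip_width: 0.801
```

```bash
sed -i 's/<118)/<124)/' h.py; python3 - <<'E'
from h import *
st(); c=shot('scene','s10'); bar(c); carr(c)
E
```

```text
t 6.55 pos [534.2 133.5  80.9] lane [-34.7  12.5] jaw yaw -5.0 toolz [ 0.  0. -1.] F [ 0.17 -2.65  4.34] w 0.8005550517580421
bar n 241 z 87.9
carrier rim n 504 y [ 21.7  79.3 121.7] x [-57.6  52.9]
```

There is a steady 2.6 N at rest and the rim's front edge is at 121.7, so the carrier is at the buffers. I'll back off 4 mm and then rise.

Call:
play_rows:
  deltas:
    - [-0.004,-0.05,0,0,0,0,0.6]
    - [-0.004,-0.05,0,0,0,0,0.6]
    - [0,0,0.15,0,0,0,0.6]
    - [0,0,0.2,0,0,0,0.6]
    - [0,0,0.3,0,0,0,0.6]
    - [0,0,0.6,0,0,0,0.6]
    - [0,0,0.8,0,0,0,0.6]
    - [0,0,0.8,0,0,0,0.6]

```text
time_s: 7.27
eef_pos: [533.1, 129.3, 196.2]
ee_rot: [-0.0, 0.737, 0.676, -0.001]
force: [-0.0, -0.3, 0.3]
grip_width: 0.798
```

Call:
play_rows:
  deltas:
    - [-0.3,-0.8,0.3,0,0,0,0.6]
    - [-0.3,-0.8,0.3,0,0,0,0.6]
    - [-0.3,-0.8,0.2,0,0,0,0.6]
    - [-0.3,-0.8,0,0,0,0,0.6]
    - [0,0,0,0,0,0,0.6]
    - [0,0,0,0,0,0,0.6]
    - [0,0,0,0,0,0,0.6]

```text
time_s: 7.85
eef_pos: [485.8, 1.8, 227.1]
ee_rot: [-0.0, 0.737, 0.675, 0.0]
force: [0.2, -0.5, -0.5]
grip_width: 0.797
```

```bash
python3 - <<'E'
from h import *
st(); c=shot('scene','s11'); pack(c); bar(c); carr(c)
i=cv2.imread('pics/s11.png')[160:360,220:480]; cv2.imwrite('pics/s11c.png',cv2.resize(i,None,fx=3,fy=3,interpolation=3))
E
```

```text
t 7.85 pos [485.8   1.8 227.1] lane [ -72.6 -122.6] jaw yaw -5.01 toolz [-0.  0. -1.] F [ 0.24 -0.47 -0.47] w 0.7974870758287069
pack ((570.4939575195312, 191.4851531982422), (71.76103210449219, 83.86900329589844), 85.91239166259766) lane [-3.1 73.2]
bar n 238 z 106.0
carrier rim n 416 y [ 25.1  94.3 121.9] x [-57.6  52.9]
```

View pics/s11c.png

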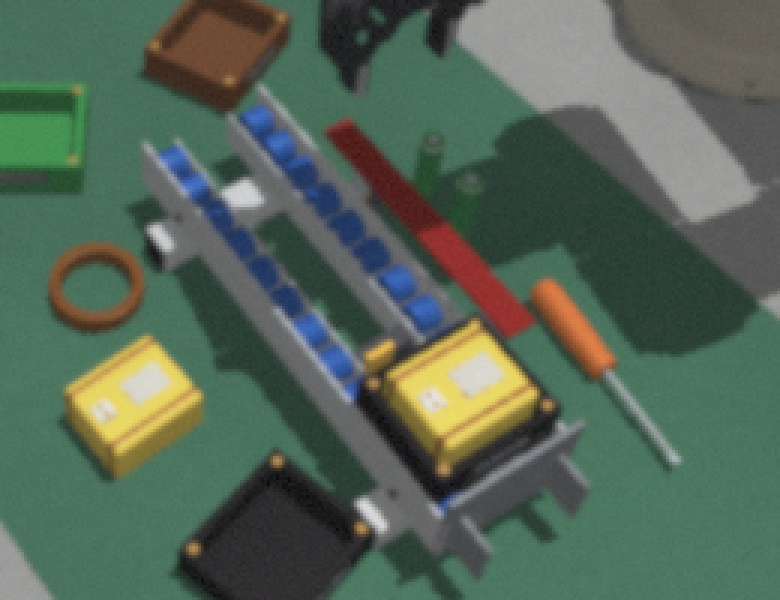

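The bar is back up at 106.0 mm and the yellow stop at (380,355) stands behind the carrier. The carrier is against the buffers at lane y of about 73, with its pack level, and the bystanders are where they were. I'll hand in.

```bash
python3 -c "
from h import *
carr(capture('scene')); print(order.finish_job())"
```

```text
carrier rim n 414 y [ 25.4  95.  121.7] x [-57.3  53. ]
the job is handed in; nothing more can be done
None
```

The carrier is up against the rubber buffers, the bar has sprung back up, and the stop stands behind the carrier. I handed the job in at about 8 s of the 38 s allowed; the hand-in gave no verdict.

One fingertip pressed the release bar fully down while the other pushed the carrier's rear wall. The carrier went over the dropped stop and on to the buffers. I then backed off 4 mm, let the bar up, and moved the hand clear.

| Check | Measured | Should be |
|---|---|---|
| Bar top during the push | about 88 mm | 88 mm (fully down) |
| Bar top after release | 106.0 mm | 106 mm (up) |
| Carrier rim, front and rear edges (lane y) | about 25 to 122 mm | 25 to 121 mm, origin near 73 mm |
| Pack centre (lane y) | 73.2 mm | about 73 mm |
| Force on the tool after release | about 0.5 N (noise) | no contact |

- **By eye only:** in the last picture the pack looked level and the bystanders in view unmoved. I did not measure either, and the bottle was outside that crop.
- **Disagreement:** the rim and pack read 2–3 mm towards -x of the lane centre. The lane's guide lips read about 2 mm the same way, so I put this down to my estimate of the lane's position, not the carrier sitting off-centre.

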